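Make up two board-repair kits

ROBOT

A 7-joint arm with a two-finger parallel gripper is mounted at the origin on the work surface. World frame = base frame: x ahead of the robot, y to its left, z up, the work surface at z = 0. Lengths are in m, angles in degrees, forces in N, time in s.
With the tool pointing down it reaches from about 0.425 to 0.875 m from the base axis. Payload 4.7 kg.
Tool frame: the origin (TCP) lies at the centre of the arm's flange, where the gripper is bolted on; the fingertips stand 182 mm ahead of it and the grasp point (between the pads) lies 164 mm ahead of it; z points along the fingers, y is the line along which they close (so a half turn about z gives the same grasp; the last joint's range is limited). The gripper opens to 87 mm and grips with 3 to 60 N. Pads are 19 mm wide; open, the fingers measure 117 mm over their backs; the gripper's body (75 mm by 190 mm) begins 51 mm behind the grasp point.
Start: joints at [72.198, 18.392, -4.016, 83.108, 1.295, 78.541, -3.26], TCP at [0.207, -0.616, 0.405] pointing down, gripper open.
Joint ranges: [-163.93, 163.93], [-17.29, 119.83], [-79.2, 71.16], [3.27, 140.29], [-89.18, 269.18], [5.43, 117.66], [-154.24, 154.24]. Speed limits (degrees/s): [147.25, 147.25, 180, 180, 180, 180, 180].

INTERFACE

Orientations are given as [roll, pitch, yaw] about the fixed x, y, z axes, in that order (R = Rz(yaw) Ry(pitch) Rx(roll)).
In Python, from cell import env gives the robot as it stands. The module is installed in compiled form; this text tells all that it offers.
- The arm moves only by the tool step_arm, never from a script. Its argument "steps" is one flat list of numbers, 5 for each row, row after row: the opening, from 0 (shut) to 1 (fully open), then the shift along the tool's x, y, z in mm, then the turn about the tool's z in degrees. In form: [grip, dx, dy, dz, roll, grip, dx, dy, dz, roll, ...]. A call has 1 to 12 rows; each row shifts and turns the commanded pose from where the row before left it, along the tool's axes as they then stand; what a row does not reach is not made up. A row lasts 1/8 s, in which the tool goes at most 62.5 mm and 10.7 degrees, less where a joint would pass 70% of its speed; a pose out of reach is approached as far as the arm can. A call with a gripper value outside its range is refused whole. The fingers move at their own pace and stop on an object; "grip_force" is the grip in N (left out, the last holds). Time passes only in rows, so rows that do not move let the fingers close. It gives the time, the measured TCP pose, the force, the opening and the grip force at its end, in the units of the state.
- env.get_obs(): the state, without advancing time (a new reading comes with each control period).
- env.read_camera(name): name is "side" or "top" or "wrist"; returns a dict with "image" (400x640x3 uint8, red, green, blue), "camera_matrix" (3x3 intrinsics, pixels), "distortion" ([k1, k2, p1, p2, k3] as OpenCV has them; the pictures are not rectified), "R" (3x3) and "t" (3): a world point X has camera coordinates R X + t. Camera axes: x right, y down, z forward; pixel columns grow to the right and rows downward; lengths in m; the calibration is good to about 2 mm. A picture is of the moment at which its call begins. There is no depth.
- env.sign_off(): hands the job in; it is judged then, once.
The state is a dict: "time_s": time; "qpos": joint angles; "joint_velocities": joint speeds; "effort": joint torques, N m; "tool_pos": TCP position; "tool_rot": TCP orientation; "force": force on the tool from outside, world axes, zero at the start; "wrist_torque": the same for the moment, N m; "grip_width": finger opening in m; "grasp_force": force on a finger pad.
Only numpy, scipy, OpenCV 4.12 (cv2) and the standard library are available. Lean on these libraries where they do the work, as an engineer would, in place of code of your own. Each camera call takes 0.05 s, during which the arm holds its last target. There are 200 camera calls.

TASK

Make up two repair kits from the parts on the blue mat. In the tray with three pockets, stand the tall slim capacitor in the middle pocket with the transformer in one end pocket and the heatsink in the other; in the tray with two pockets, stand the short wide capacitor and the relay, one to each pocket. Every part ends upright on the floor of its pocket, and the ring choke, the multimeter and the screwdriver stay where they are.

Things in the scene. Friction and masses are not known exactly. Their poses are not given: they have to be found in the camera images.
- tall_cap_center (a point): centre (half-way up) of the tall slim capacitor: an upright black can with a bright aluminium top, 25 mm in diameter, 50 mm high; its z axis is up. Loose, about 35 g
- short_cap_center (a point): centre (half-way up) of the short wide capacitor: an upright black can with a bright aluminium top, 35 mm in diameter, 32 mm high; its z axis is up. Loose, about 45 g
- transformer_center (a point): centre (half-way up) of the small transformer: dark core frame round a yellow-taped winding, on a black foot, 36 mm high. The core is 36 mm long along its y axis (flat end faces 14 mm wide in x, good to grip across y); winding and foot reach 30 mm along x; z is up. Loose, about 80 g
- heatsink_center (a point): centre (half-way up) of the heatsink: bare aluminium, upright fins seen as a comb from above, 26 mm along its x axis, 34 mm along its y axis (the outer fins give flat faces across y), 42 mm high; z is up. Loose, about 50 g
- relay_center (a point): centre (half-way up) of the relay: a plain white plastic block with a black base, 22 mm along its x axis, 28 mm along its y axis, 36 mm high; z is up. Loose, about 35 g
- tray3: kit tray with three pockets: grey plastic floor with white walls, 98 mm (x) by 208 mm (y). Pocket centres at y = -68, 0 and +68 mm. Its origin is the centre of its underside, its z axis is up and the pockets lie in a row along its own y axis. Floor and walls 4 mm thick, walls 10 mm high above the underside, so the pocket floors lie 4 mm above the origin; each pocket is 90 mm (x) by 64 mm (y) inside. Fixed to the mat.
- tray2: kit tray with two pockets: grey plastic floor with white walls, 98 mm (x) by 140 mm (y). Pocket centres at y = -34 and +34 mm. Its origin is the centre of its underside, its z axis is up and the pockets lie in a row along its own y axis. Floor and walls 4 mm thick, walls 10 mm high above the underside, so the pocket floors lie 4 mm above the origin; each pocket is 90 mm (x) by 64 mm (y) inside. Fixed to the mat.
- choke: ring choke, not wanted in either kit: a flat copper-coloured ring 34 mm across, 14 mm high, standing among the stock; origin at the centre of its underside. Loose
- multimeter: multimeter lying on its back, 160 mm (its x axis) by 78 mm by 45 mm high, yellow and black; origin at the centre of its underside. Loose, 400 g, not to be moved
- screwdriver: screwdriver about 170 mm long lying along its x axis, no more than 35 mm high, its origin on the mat beneath it. Loose, not to be moved. Like everything else here it rests on the blue mat, whose top is 3 mm above the table (z = 3 mm)
Mind the look-alikes: they are no part of the job. What is shaped like the part that bears relay_center but brown, green or pink is not meant.

How it is judged:
By the outcome, as a careful person would: the job done as asked, in the order asked, and still so for the second after the job is handed in, with the robot touching nothing.
It also fails if it takes over 120 s, if anything falls off the work surface, if the arm or the gripper's body presses on something with over 40 N, if the wrist force passes 120 N, or if a joint passes its speed limit or range.

## Working session

There is one attempt and no reset: what is moved stays moved. The work goes in short steps, Python scripts to look and compute and a tool call to move; the robot and the scene stay as the last step left them, time stands still between calls to the robot, and variables do not carry over. Pictures are saved under pics/ and viewed, at most 14 in all, crops included, and the job is handed in when it is done.

Besides the shell and the picture viewer there is one more tool, called after "Call:" by a JSON object that holds its "api" and its "payload". step_arm: Moves the arm, as the interface text tells. Its arguments: {"type":"object","properties":{"steps":{"type":"array","items":{"type":"number"}},"grip_force":{"type":"number"}},"required":["steps"]}

```bash
mkdir -p pics; cat > h.py <<'E'
import numpy as np, cv2
from cell import env
def cam(n,f=None):
    c=env.read_camera(n)
    if f: cv2.imwrite('pics/'+f,cv2.cvtColor(c['image'],cv2.COLOR_RGB2BGR))
    return c
def px2w(c,uv,z):
    n=cv2.undistortPoints(np.array(uv,float).reshape(-1,1,2),np.array(c['camera_matrix']),np.array(c['distortion'])).reshape(-1,2)
    R=np.array(c['R']);t=np.array(c['t']);o=-R.T@t;out=[]
    for k,p in enumerate(n):
        d=R.T@np.array([p[0],p[1],1]); zz=z[k] if np.ndim(z) else z
        out.append(o+d*(zz-o[2])/d[2])
    return np.array(out)
E
python3 - <<'E'
from h import *
c=cam('top','top.png');s=cam('side','side.png')
print(env.get_obs())
for k in(c,s):print(-np.array(k['R']).T@np.array(k['t']),np.array(k['R'])[2])
E
```

```text
{'time_s': 0.1, 'qpos': array([72.19752068, 18.43423795, -4.01568859, 83.16772234,  1.29596737,
       78.54094256, -3.26139425]), 'joint_velocities': array([-0.03493998, -0.07476007, -0.04341124, -0.22126108,  0.05683545,
        0.11577303,  0.00336083]), 'effort': array([-7.08092157e-04, -4.92573130e+01, -4.06026402e-01, -3.13403141e+01,
       -6.41111727e-02,  3.94409441e-02,  5.58981264e-05]), 'tool_pos': array([ 0.20734436, -0.6158489 ,  0.40377882]), 'tool_rot': array([-1.79902384e+02,  6.36348016e-03,  1.86110229e+01]), 'force': array([-0.03707833,  0.34351949, -1.04592899]), 'wrist_torque': array([-0.03688401, -0.00110651, -0.04595154]), 'grasp_force': 0.0, 'grip_width': 0.08681041207514006}
[ 0.46251199 -0.00814932  0.99017495] [ 0.10168506  0.01031661 -0.99476315]
[0.12210014 0.48622658 0.69625226] [ 0.48288262 -0.53057952 -0.69664176]
```

View pics/top.png

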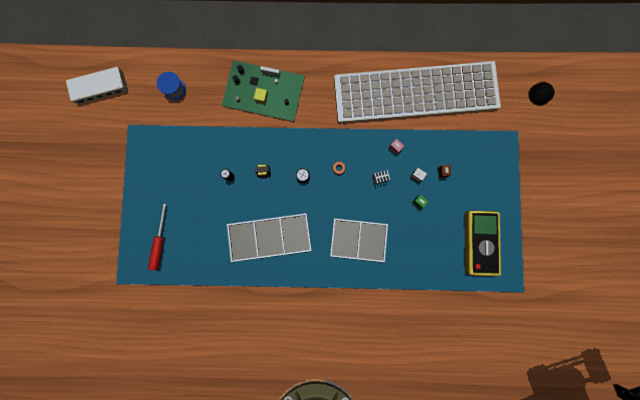

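View pics/side.png

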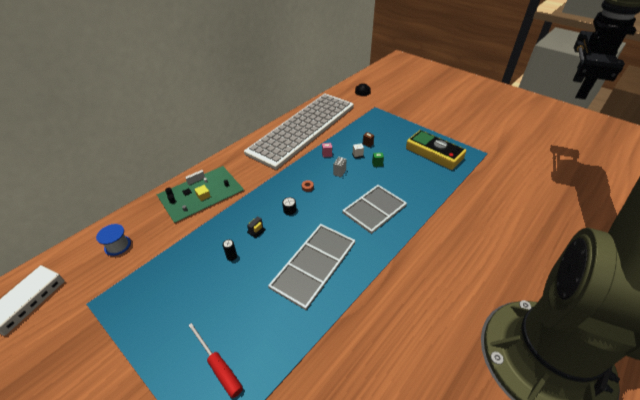

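The top view shows the tall cap at (227,174), transformer (262,171), short cap (303,175), choke (339,168), heatsink (382,178) and white relay (419,175). The relay look-alikes are brown (446,171), green (420,202) and pink (397,146). Tray3 is at (269,238) and tray2 at (359,241). Next, a close crop.

```bash
python3 - <<'E'
import cv2,numpy as np
i=cv2.imread('pics/top.png')
a=cv2.resize(i[135:217,210:460],(750,246),interpolation=cv2.INTER_CUBIC)
b=cv2.resize(i[205:270,215:402],(748,260),interpolation=cv2.INTER_CUBIC)
b=np.pad(b,((0,0),(0,2),(0,0)))
for im,x0,y0,s in((a,210,135,3),(b,215,205,4)):
  for x in range((x0+19)//20*20,x0+750//s,20):
    cv2.line(im,((x-x0)*s,0),((x-x0)*s,6),(255,255,255),1);cv2.putText(im,str(x),((x-x0)*s,16),0,.35,(255,255,255),1)
  for y in range((y0+9)//10*10,y0+im.shape[0]//s,10):
    cv2.line(im,(0,(y-y0)*s),(6,(y-y0)*s),(255,255,255),1);cv2.putText(im,str(y),(8,(y-y0)*s+4),0,.35,(255,255,255),1)
cv2.imwrite('pics/crop1.png',np.vstack([a,b]))
E
```

```text
(no output)
```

View pics/crop1.png

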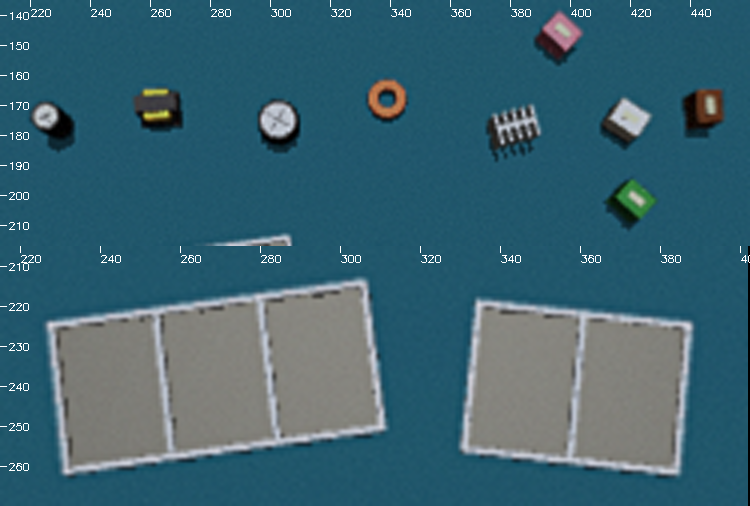

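```bash
python3 - <<'E'
from h import *
c=cam('top')
P=dict(tall=(225,173.7,.053),trafo=(262.3,169.3,.039),short=(302.7,174.7,.035),choke=(339,168.3,.017),heat=(382,176.3,.045),hL=(373.7,177.7,.045),hR=(390,174.3,.045),relay=(419,174,.039),rT=(419.5,168,.039),rR=(427,174.3,.039),rB=(419,181,.039),rL=(412.3,174.3,.039),green=(421.7,200.3,.039),brown=(446.5,170,.039),pink=(397.5,145.5,.039))
for k,(u,v,z) in P.items(): print(k,px2w(c,[(u,v)],z)[0].round(4))
for n,q in(('t3',[(227,224.5),(306,213.75),(311.25,251),(231.5,261.75)]),('t2',[(334.25,218.5),(387.75,224.25),(384.5,261.75),(330.5,256)])):
    w=px2w(c,q,.013);m=w.mean(0);d=w[0]+w[3]-w[1]-w[2];print(n,m.round(4),np.degrees(np.arctan2(d[1],d[0])).round(2)-90,np.linalg.norm(d)/2)
cw=env.read_camera('wrist');print(np.array(cw['R']),-np.array(cw['R']).T@cw['t'],cw['camera_matrix'])
E
```

```text
tall [0.6217 0.2406 0.053 ]
trafo [0.6372 0.1495 0.039 ]
short [0.6257 0.0461 0.035 ]
choke [ 0.6473 -0.0474  0.017 ]
heat [ 0.6232 -0.1553  0.045 ]
hL [ 0.6193 -0.1343  0.045 ]
hR [ 0.6286 -0.1754  0.045 ]
relay [ 0.6317 -0.2499  0.039 ]
rT [ 0.6471 -0.2513  0.039 ]
rR [ 0.6312 -0.2701  0.039 ]
rB [ 0.6137 -0.2498  0.039 ]
rL [ 0.6306 -0.233   0.039 ]
green [ 0.5646 -0.2561  0.039 ]
brown [ 0.643  -0.3193  0.039 ]
pink [ 0.7047 -0.1956  0.039 ]
t3 [0.4637 0.1304 0.013 ] 8.700000000000003 0.20606789930589284
t2 [ 0.4618 -0.102   0.013 ] -5.0 0.13862402242244284
[[ 3.19061687e-01 -9.47733651e-01 -7.53295148e-04]
 [-9.19803194e-01 -3.09850036e-01  2.40738529e-01]
 [-2.28389414e-01 -7.61175579e-02 -9.70589714e-01]] [ 0.26977927 -0.59492965  0.38370347] [[304.01154841   0.         317.93165022]
 [  0.         304.01154841 199.02905883]
 [  0.           0.           1.        ]]
```

Choices for the first reach: the relay is the white block (419,175), not brown, green or pink, and the tall cap is the narrow one (226,174), not the wide one (303,175). The crop confirms both. I'll go over the relay and heatsink first and look through the wrist camera.

Call:
{"api": "step_arm", "payload": {"steps": [1, 0, 0, 0, 9.3, 1, 0, 0, 0, 9.3, 1, 40, -42, 14, 0, 1, 40, -42, 14, 0, 1, 40, -42, 14, 0, 1, 40, -42, 14, 0, 1, 40, -42, 14, 0, 1, 40, -42, 14, 0, 1, 40, -42, 14, 0, 1, 40, -42, 14, 0, 1, 40, -42, 14, 0, 1, 40, -42, 14, 0], "grip_force": 15}}

```text
time_s: 1.7
tool_pos: [0.6083, -0.1947, 0.2642]
tool_rot: [180.0, -0.0, -0.0]
force: [0.8, -0.9, -0.6]
grip_width: 0.0869
grasp_force: 0.0
```

```bash
python3 - <<'E'
from h import *
c=cam('wrist','w1.png');o=env.get_obs();print(o['tool_pos'],o['tool_rot'])
for p in [(.632,-.25,.039),(.623,-.155,.045),(.643,-.319,.039),(.647,-.047,.017)]:
    print(cv2.projectPoints(np.array([p]),cv2.Rodrigues(np.array(c['R']))[0],np.array(c['t']),c['camera_matrix'],np.array(c['distortion']))[0].ravel())
E
```

```text
[ 0.6125066  -0.18539417  0.26231916] [-1.79573794e+02 -1.60456410e-01  5.66074164e-01]
[397.92875905 186.90229602]
[258.91716995 201.79991587]
[499.89165973 171.07715329]
[120.50150495 161.52276884]
```

View pics/w1.png

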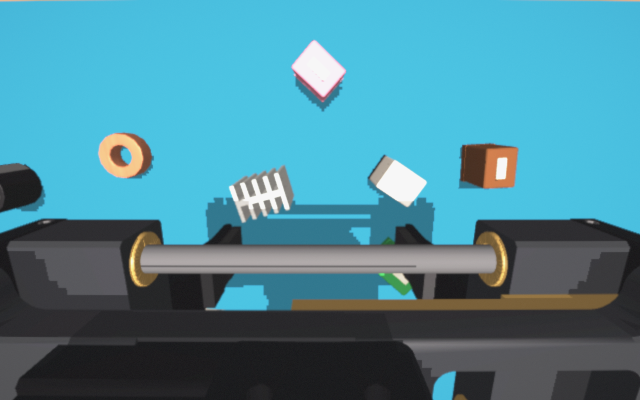

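The wrist view shows the heatsink at (262,195), white relay at (399,181), pink (319,70), brown (490,166), green (395,270) and choke (125,155). I'll retake it settled and enlarge heatsink and relay.

```bash
python3 - <<'E'
from h import *
for _ in range(3): c=cam('wrist','w2.png')
np.savez('w2.npz',**c)
o=env.get_obs();print(o['tool_pos'],o['tool_rot'])
i=cv2.imread('pics/w2.png')[140:215,220:440]
i=cv2.resize(i,None,fx=3.6,fy=3.6,interpolation=cv2.INTER_CUBIC);s=3.6
for x in range(220,440,20):cv2.putText(i,str(x),(int((x-220)*s),10),0,.35,(0,0,0),1);cv2.line(i,(int((x-220)*s),12),(int((x-220)*s),18),(0,0,0),1)
for y in range(150,215,10):cv2.putText(i,str(y),(8,int((y-140)*s)+4),0,.35,(0,0,0),1);cv2.line(i,(0,int((y-140)*s)),(6,int((y-140)*s)),(0,0,0),1)
cv2.imwrite('pics/w2c.png',i)
E
```

```text
[ 0.60780681 -0.1943121   0.2638603 ] [-1.79955646e+02  8.13313496e-02  2.04076724e-01]
```

View pics/w2c.png

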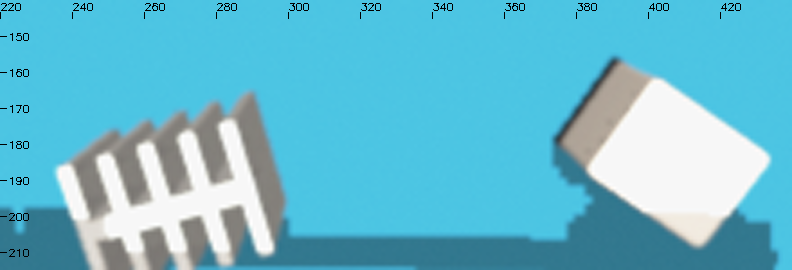

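```bash
python3 - <<'E'
from h import *
c=np.load('w2.npz');f=lambda q,z:px2w(c,[(220+a/3.6,140+b/3.6) for a,b in q],z)[:,:2]
w=f([(655,80),(770,157),(698,248),(588,172)],.039);print(w.round(4),w.mean(0))
d=np.diff(np.vstack([w,w[:1]]),axis=0);print(np.linalg.norm(d,axis=1),np.degrees(np.arctan2(d[:,1],d[:,0])))
w=f([(165,199),(227,122),(265,252),(63,167),(227,122)],.045);print(w.round(4));d=np.diff(w,axis=0);print(np.linalg.norm(d,axis=1),np.degrees(np.arctan2(d[:,1],d[:,0])))
E
```

```text
[[ 0.6499 -0.2467]
 [ 0.6355 -0.2696]
 [ 0.6175 -0.2574]
 [ 0.6323 -0.2352]] [ 0.63381901 -0.25222161]
[0.02708827 0.02177095 0.02671973 0.02102419] [-122.177648    145.98691439   56.23962071  -33.0458646 ]
[[ 0.6278 -0.1555]
 [ 0.6424 -0.1674]
 [ 0.6177 -0.174 ]
 [ 0.6337 -0.1368]
 [ 0.6424 -0.1674]]
[0.01876677 0.02554719 0.04047987 0.031711  ] [ -39.09936166 -164.88448285   66.68102854  -74.19044122]
```

Call:
{"api": "step_arm", "payload": {"steps": [0.7, 0, -57, 0, 0, 0.7, 0, -57, 0, 0, 0.7, 0, -57, 0, 0, 0.7, 0, -57, 0, 0, 0.7, 0, -57, 0, 0, 0.7, 0, -60, 0, 0, 0.7, 0, 0, 0, 0, 0.7, 0, 0, 0, 0, 0.7, 0, 0, 0, 0, 0.7, 0, 0, 0, 0]}}

```text
time_s: 3.15
tool_pos: [0.6077, 0.1469, 0.2647]
tool_rot: [179.9, -0.0, -0.2]
force: [0.5, 1.0, 0.6]
grip_width: 0.0609
grasp_force: 0.0
```

```bash
python3 - <<'E'
from h import *
c=cam('wrist','w3.png')
np.savez('w3.npz',**c)
o=env.get_obs();print(o['tool_pos'],o['tool_rot'])
i=cv2.imread('pics/w3.png')[120:230,140:520];s=2.1
i=cv2.resize(i,None,fx=s,fy=s,interpolation=cv2.INTER_CUBIC)
for x in range(140,520,20):cv2.putText(i,str(x),(int((x-140)*s),10),0,.35,(0,0,0),1);cv2.line(i,(int((x-140)*s),12),(int((x-140)*s),18),(0,0,0),1)
for y in range(130,230,10):cv2.putText(i,str(y),(8,int((y-120)*s)+4),0,.35,(0,0,0),1);cv2.line(i,(0,int((y-120)*s)),(6,int((y-120)*s)),(0,0,0),1)
cv2.imwrite('pics/w3c.png',i)
E
```

```text
[0.60756572 0.1473855  0.26472566] [ 1.79962736e+02 -2.63142969e-03 -1.30998250e-01]
```

View pics/w3c.png

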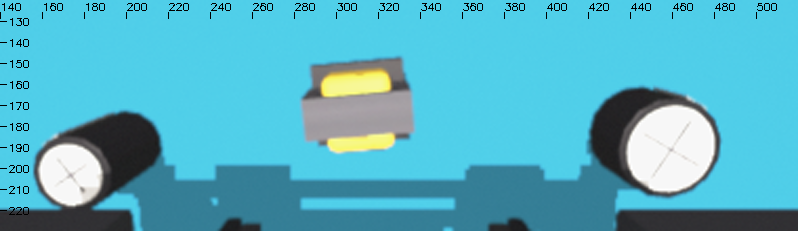

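```bash
python3 - <<'E'
from h import *
c=np.load('w3.npz');f=lambda q,z:px2w(c,[(140+a/2.1,120+b/2.1) for a,b in q],z)[:,:2]
print(f([(70,174)],.053),f([(672,148)],.035))
w=f([(304,97),(409,89),(413,131),(304,141)],.039);print(w,w.mean(0));d=np.diff(w,axis=0);print(np.linalg.norm(d,axis=1),np.degrees(np.arctan2(d[:,1],d[:,0])))
E
```

```text
[[0.62385328 0.24083987]] [[0.62753479 0.0460927 ]]
[[0.64566261 0.16897261]
 [0.64813628 0.13508025]
 [0.63438005 0.13363196]
 [0.63116116 0.1693959 ]] [0.63983503 0.15177018]
[0.03398251 0.01383225 0.0359085 ] [ -85.82561723 -173.98988247   95.14298044]
```

Call:
{"api": "step_arm", "payload": {"steps": [0.7, 8, -47, 0, 0, 0.7, 8, -47, 0, 0, 0.7, 0, 0, 0, 0, 0.7, 0, 0, 22, 0, 0.7, 0, 0, 22, 0, 0.7, 0, 0, 23, 0, 0.7, 0, 0, 0, 0, 0.7, 0, 0, 0, 0]}}

```text
time_s: 4.2
tool_pos: [0.6235, 0.243, 0.1978]
tool_rot: [-180.0, -0.0, -0.0]
force: [1.0, 0.3, -0.2]
grip_width: 0.0606
grasp_force: 0.0
```

Call:
{"api": "step_arm", "payload": {"steps": [0, 0, 2, 0, 0, 0, 0, 0, 0, 0, 0, 0, 0, 0, 0, 0, 0, 0, 0, 0, 0, 0, 0, 0, 0, 0, 0, 0, 0, 0, 0, 0, 0, 0, 0, 0, 0, 0, -20, 0, 0, 0, 0, -30, 0, 0, 0, 0, -30, 0, 0, 0, 0, 0, 0], "grip_force": 15}}

```text
time_s: 5.58
tool_pos: [0.6243, 0.2418, 0.2821]
tool_rot: [-179.9, -0.4, 0.0]
force: [0.6, -0.2, -1.5]
grip_width: 0.0242
grasp_force: 15.0
```

Call:
{"api": "step_arm", "payload": {"steps": [0, -40, 28, 0, 0, 0, -40, 28, 0, 0, 0, -40, 28, 0, 0, 0, -40, 28, 0, 0, 0, 0, 0, 0, 0, 0, 0, 0, 20, 0, 0, 0, 0, 20, 0, 0, 0, 0, 0, 0, 0, 0, 0, 0, 0]}}

```text
time_s: 6.7
tool_pos: [0.4638, 0.1295, 0.2382]
tool_rot: [-180.0, -0.0, 0.0]
force: [0.8, 0.6, -0.3]
grip_width: 0.0247
grasp_force: 15.0
```

Call:
{"api": "step_arm", "payload": {"steps": [0, 0, 0, 20, 0, 0, 0, 0, 12, 0, 0, 0, 0, 3, 0, 0, 0, 0, 0, 0, 0, 0, 0, 1, 0, 0, 0, 0, 0, 0]}}

```text
time_s: 7.45
tool_pos: [0.4634, 0.129, 0.2021]
tool_rot: [180.0, -0.0, 0.0]
force: [-0.2, -0.5, 0.2]
grip_width: 0.0248
grasp_force: 15.0
```

Call:
{"api": "step_arm", "payload": {"steps": [0, 0, 0, 0.7, 0, 0, 0, 0, 0, 0, 0.65, 0, 0, 0, 0, 0.65, 0, 0, 0, 0, 0.65, 0, 0, 0, 0, 0.65, 0, 0, -30, 0, 0.65, 0, 0, -40, 0, 0.65, 45, -5, 0, 0, 0.65, 45, -5, 0, 0, 0.65, 45, -6, 0, 0, 0.65, 42, -6, 0, -5, 0.65, 0, 0, 0, 0]}}

```text
time_s: 8.95
tool_pos: [0.6423, 0.1507, 0.2697]
tool_rot: [-179.9, 0.0, 4.9]
force: [-0.0, 0.9, 0.4]
grip_width: 0.0566
grasp_force: 0.0
```

Call:
{"api": "step_arm", "payload": {"steps": [0.65, 0, 0, 30, 0, 0.65, 0, 0, 0, 0, 0.65, 0, 0, 0, 0]}}

```text
time_s: 9.32
tool_pos: [0.6399, 0.1511, 0.2418]
tool_rot: [180.0, -0.0, 5.0]
force: [0.2, 0.1, -0.2]
grip_width: 0.0571
grasp_force: 0.0
```

Call:
{"api": "step_arm", "payload": {"steps": [0.65, 0, 0, 25, 0, 0.65, 0, 0, 24, 0, 0.65, 0, 0, 0, 0, 0.65, 0, 0, 0, 0, 0, 0, 0, 0, 0, 0, 0, 0, 0, 0, 0, 0, 0, 0, 0, 0, 0, 0, 0, 0, 0, 0, 0, 0, 0, 0, 0, 0, -20, 0, 0, 0, 0, -40, 0, 0, 0, 0, 0, 0], "grip_force": 22}}

```text
time_s: 10.82
tool_pos: [0.6417, 0.1518, 0.2568]
tool_rot: [-179.9, -0.4, 5.0]
force: [0.0, -0.6, -1.5]
grip_width: 0.0357
grasp_force: 22.0
```

Call:
{"api": "step_arm", "payload": {"steps": [0, -45, -16, 0, 0, 0, -46, -16, 0, 0, 0, -46, -16, 0, 0, 0, -45, -15, 0, 0, 0, 0, 0, 0, 0, 0, 0, 0, 0, 0, 0, 0, 0, 25, 0, 0, 0, 0, 20, 0, 0, 0, 0, 0, 0, 0, 0, 0, 0, 0]}}

```text
time_s: 12.08
tool_pos: [0.4544, 0.1979, 0.2076]
tool_rot: [-180.0, -0.0, 5.0]
force: [-0.2, -0.5, -0.9]
grip_width: 0.036
grasp_force: 22.0
```

Call:
{"api": "step_arm", "payload": {"steps": [0, 0, 0, 8, 0, 0, 0, 0, 2, 0, 0, 0, 0, 0, 0, 0, 0, 0, 0.7, 0, 0, 0, 0, 0, 0, 0.65, 0, 0, 0, 0, 0.65, 0, 0, 0, 0, 0.65, 0, 0, 0, 0, 0.65, 0, 0, -30, 0, 0.65, 0, 0, -40, 0, 0.65, 0, 0, 0, 0]}}

```text
time_s: 13.45
tool_pos: [0.4548, 0.1987, 0.2694]
tool_rot: [-179.9, -0.4, 5.0]
force: [0.1, -0.0, -0.6]
grip_width: 0.0564
grasp_force: 0.0
```

Call:
{"api": "step_arm", "payload": {"steps": [0.65, 0, 0, 0, -10.5, 0.65, 10, 55, 0, 0, 0.65, 10, 55, 0, 0, 0.65, 10, 55, 0, 0, 0.65, 10, 55, 0, 0, 0.65, 10, 55, 0, 0, 0.65, 10, 55, 0, 0, 0.65, 11, 56, 0, 0, 0.65, 0, 0, 0, 0, 0.65, 0, 0, 0, 0, 0.65, 0, 0, 0, 0]}}

```text
time_s: 14.82
tool_pos: [0.6248, -0.1529, 0.2659]
tool_rot: [-179.9, 0.0, 15.7]
force: [-1.1, 0.6, 0.3]
grip_width: 0.0566
grasp_force: 0.0
```

Call:
{"api": "step_arm", "payload": {"steps": [0.65, 0.5, 2, 25, 0, 0.65, 0, 0, 25, 0, 0.65, 0, 0, 21, 0, 0.65, 0, 0, 0, 0, 0.65, 0, 0, 0, 0]}}

```text
time_s: 15.45
tool_pos: [0.6266, -0.1565, 0.1962]
tool_rot: [180.0, -0.1, 15.5]
force: [-0.2, 0.2, 0.8]
grip_width: 0.0567
grasp_force: 0.0
```

Call:
{"api": "step_arm", "payload": {"steps": [0, 0, 0, 0, 0, 0, 0, 0, 0, 0, 0, 0, 0, 0, 0, 0, 0, 0, 0, 0, 0, 0, 0, 0, 0, 0, 0, 0, 0, 0, 0, 0, 0, -20, 0, 0, 0, 0, -45, 0, 0, 0, 0, 0, 0, 0, 0, 0, 0, 0], "grip_force": 18}}

```text
time_s: 16.7
tool_pos: [0.626, -0.157, 0.2609]
tool_rot: [180.0, -0.0, 15.5]
force: [-0.4, 0.4, -0.7]
grip_width: 0.034
grasp_force: 18.0
```

Call:
{"api": "step_arm", "payload": {"steps": [0, -17.5, -50.5, 0, 0, 0, -17.5, -50.5, 0, 0, 0, -17.5, -50.5, 0, 0, 0, -17.5, -50.5, 0, 0, 0, -17.5, -50.5, 0, 0, 0, 0, 0, 0, 0, 0, 0, 0, 0, 0, 0, 0, 0, 25, 0, 0, 0, 0, 25, 0, 0, 0, 0, 0, 0, 0, 0, 0, 0, 0]}}

```text
time_s: 18.08
tool_pos: [0.475, 0.0624, 0.2108]
tool_rot: [-180.0, -0.0, 15.4]
force: [0.7, 0.2, -0.5]
grip_width: 0.0339
grasp_force: 18.0
```

Call:
{"api": "step_arm", "payload": {"steps": [0, 0, 0, 8, 0, 0, 0, 0, 2, 0, 0, 0, 0, 0, 0, 0, 0, 0, 1, 0, 0, 0, 0, 0, 0, 0.65, 0, 0, 0, 0, 0.65, 0, 0, 0, 0, 0.65, 0, 0, 0, 0, 0.65, 0, 0, -30, 0, 0.65, 0, 0, -30, 0, 0.65, 0, 0, 0, 0]}}

```text
time_s: 19.45
tool_pos: [0.4754, 0.0633, 0.2615]
tool_rot: [179.9, -0.3, 15.5]
force: [0.1, 0.2, -1.0]
grip_width: 0.0566
grasp_force: 0.0
```

Call:
{"api": "step_arm", "payload": {"steps": [0.65, 47, 19, 0, 0, 0.65, 47, 19, 0, 0, 0.65, 48, 19, 0, 0, 0.65, 0, 0, 0, 0, 0.65, 0, 0, 0, 0, 0.65, 0, 0, 0, 0]}}

```text
time_s: 20.2
tool_pos: [0.6252, 0.0466, 0.259]
tool_rot: [180.0, 0.1, 15.6]
force: [-0.9, -0.6, 0.1]
grip_width: 0.0563
grasp_force: 0.0
```

```bash
python3 - <<'E'
from h import *
c=cam('top','top2.png');s=cam('side','side2.png')
a=cv2.imread('pics/top2.png')[140:270,210:400];b=cv2.imread('pics/side2.png')[130:320,200:420]
a=cv2.resize(a,(585,400),interpolation=3)[:, :400];b=cv2.resize(b,(400,345),interpolation=3);b=np.pad(b,((0,55),(0,0),(0,0)))
cv2.imwrite('pics/chk.png',np.hstack([a,b]))
E
```

```text
(no output)
```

View pics/chk.png

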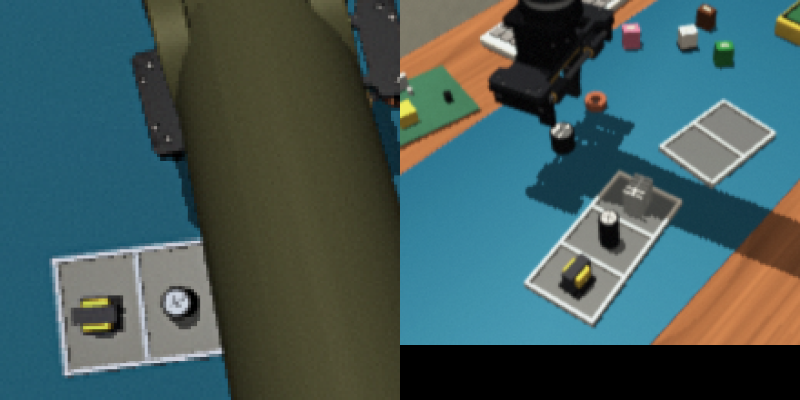

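The crop shows transformer, tall cap and heatsink upright in tray3's pockets. Next is the short cap.

Call:
{"api": "step_arm", "payload": {"steps": [0.7, 1, 0, 25, 0, 0.7, 0, 0, 25, 0, 0.7, 0, 0, 15, 0, 0.7, 0, 0, 0, 0, 0.7, 0, 0, 0, 0]}}

```text
time_s: 20.92
tool_pos: [0.6277, 0.0465, 0.1954]
tool_rot: [180.0, -0.1, 15.5]
force: [-0.0, -0.2, 0.7]
grip_width: 0.061
grasp_force: 0.0
```

Call:
{"api": "step_arm", "payload": {"steps": [0.7, 0, 0, 2, 0, 0, 0, 0, 0, 0, 0, 0, 0, 0, 0, 0, 0, 0, 0, 0, 0, 0, 0, 0, 0, 0, 0, 0, 0, 0, 0, 0, 0, 0, 0, 0, 0, 0, -20, 0, 0, 0, 0, -40, 0, 0, 0, 0, 0, 0, 0, 0, 0, 0, 0], "grip_force": 18}}

```text
time_s: 22.3
tool_pos: [0.6273, 0.0463, 0.253]
tool_rot: [180.0, -0.0, 15.5]
force: [0.0, -0.9, 0.1]
grip_width: 0.0347
grasp_force: 18.0
```

Call:
{"api": "step_arm", "payload": {"steps": [0, -47, 17, 0, 0, 0, -47, 17, 0, 0, 0, -47, 17, 0, 0, 0, -46, 16, 0, 0, 0, 0, 0, 0, 0, 0, 0, 0, 0, 0, 0, 0, 0, 25, 0, 0, 0, 0, 20, 0, 0, 0, 0, 0, 0, 0, 0, 0, 0, 0]}}

```text
time_s: 23.55
tool_pos: [0.4659, -0.0676, 0.2078]
tool_rot: [-180.0, -0.1, 15.6]
force: [1.1, 0.9, 0.3]
grip_width: 0.0343
grasp_force: 18.0
```

Call:
{"api": "step_arm", "payload": {"steps": [0, 0, 0, 8, 0, 0, 0, 0, 2, 0, 0, 0, 0, 0, 0, 0, 0, 0, 0.8, 0, 0, 0, 0, 0, 0, 0.6, 0, 0, 0, 0, 0.6, 0, 0, 0, 0, 0.6, 0, 0, 0, 0, 0.6, 0, 0, -30, 0, 0.6, 0, 0, -30, 9.7, 0.6, 0, 0, 0, 9.7, 0.6, 0, 0, 0, 9.7]}}

```text
time_s: 25.05
tool_pos: [0.4652, -0.0682, 0.2571]
tool_rot: [180.0, -0.1, -13.9]
force: [-0.3, -0.1, 0.6]
grip_width: 0.0523
grasp_force: 0.0
```

Call:
{"api": "step_arm", "payload": {"steps": [0.6, 0, 0, 0, 9.7, 0.6, 0, 0, 0, 9.7, 0.6, 0, 0, 0, 0, 0.6, 48, 12.5, 0, 0, 0.6, 48, 12.5, 0, 0, 0.6, 48, 12.5, 0, 0, 0.6, 48, 12.5, 0, 0, 0.6, 48, 12.5, 0, 0, 0.6, 0, 0, 0, 0, 0.6, 0, 0, 0, 0, 0.6, 0, 0, 0, 0]}}

```text
time_s: 26.42
tool_pos: [0.632, -0.2499, 0.2567]
tool_rot: [-180.0, 0.0, -32.8]
force: [0.1, -0.2, 0.3]
grip_width: 0.0525
grasp_force: 0.0
```

Call:
{"api": "step_arm", "payload": {"steps": [0.6, 2.5, 0.5, 0, 0, 0.6, 0, 0, 25, 0, 0.6, 0, 0, 25, 0, 0.6, 0, 0, 13, 0, 0.6, 0, 0, 0, 0, 0.6, 0, 0, 0, 0]}}

```text
time_s: 27.18
tool_pos: [0.6347, -0.2532, 0.1947]
tool_rot: [-180.0, -0.1, -33.0]
force: [0.5, 0.0, 0.6]
grip_width: 0.0523
grasp_force: 0.0
```

Call:
{"api": "step_arm", "payload": {"steps": [0, 0, 0, 0, 0, 0, 0, 0, 0, 0, 0, 0, 0, 0, 0, 0, 0, 0, 0, 0, 0, 0, 0, 0, 0, 0, 0, 0, 0, 0, 0, 0, 0, -20, 0, 0, 0, 0, -40, 0, 0, 0, 0, 0, 0, 0, 0, 0, 0, 0], "grip_force": 15}}

```text
time_s: 28.42
tool_pos: [0.6341, -0.2531, 0.2541]
tool_rot: [180.0, -0.0, -33.0]
force: [-0.0, 0.2, -0.5]
grip_width: 0.028
grasp_force: 15.0
```

Call:
{"api": "step_arm", "payload": {"steps": [0, -53, -1, 0, 0, 0, -53, 0, 0, 0, 0, -53, -1, 0, 0, 0, -52, -1, 0, 0, 0, 0, 0, 0, 0, 0, 0, 0, 0, 0, 0, 0, 0, 25, 0, 0, 0, 0, 20, 0, 0, 0, 0, 0, 0, 0, 0, 0, 0, 0]}}

```text
time_s: 29.68
tool_pos: [0.4597, -0.1361, 0.209]
tool_rot: [-180.0, -0.0, -33.0]
force: [0.7, -0.3, -0.7]
grip_width: 0.0285
grasp_force: 15.0
```

Lower, release, then retreat up and back to the start side for a clear view.

Call:
{"api": "step_arm", "payload": {"steps": [0, 0, 0, 8, 0, 0, 0, 0, 2, 0, 0, 0, 0, 0, 0, 0, 0, 0, 0.8, 0, 0, 0, 0, 0, 0, 0.55, 0, 0, 0, 0, 0.55, 0, 0, 0, 0, 0.55, 0, 0, 0, 0, 0.55, 0, 0, -30, 0, 0.55, 0, 0, -40, 0, 0.55, 0, 0, -40, 0, 0.55, 0, 0, -40, 0]}}

```text
time_s: 31.18
tool_pos: [0.4586, -0.1356, 0.3491]
tool_rot: [180.0, -0.0, -33.0]
force: [0.6, -0.5, -0.2]
grip_width: 0.0479
grasp_force: 0.0
```

Call:
{"api": "step_arm", "payload": {"steps": [0.55, 32, 50, 0, 0, 0.55, 32, 50, 0, 0, 0.55, 32, 50, 0, 0, 0.55, 32, 50, 0, 0, 0.55, 32, 50, 0, 0, 0.55, 32, 50, 0, 0, 0.55, 0, 0, 0, 0, 0.55, 0, 0, 0, 0, 0.55, 0, 0, 0, 0]}}

```text
time_s: 32.3
tool_pos: [0.4575, -0.4901, 0.348]
tool_rot: [-180.0, -0.0, -32.8]
force: [0.1, -0.7, 0.0]
grip_width: 0.0478
grasp_force: 0.0
```

```bash
python3 - <<'E'
from h import *
c=cam('top','top3.png');s=cam('side','side3.png')
a=cv2.imread('pics/top3.png')[125:285,140:510];b=cv2.imread('pics/side3.png')[120:320,180:500]
a=cv2.resize(a,(700,303),interpolation=3);b=cv2.resize(b,(468,292),interpolation=3);b=np.pad(b,((0,0),(0,232),(0,0)))
cv2.imwrite('pics/chk2.png',np.vstack([a,b]))
E
```

```text
(no output)
```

View pics/chk2.png

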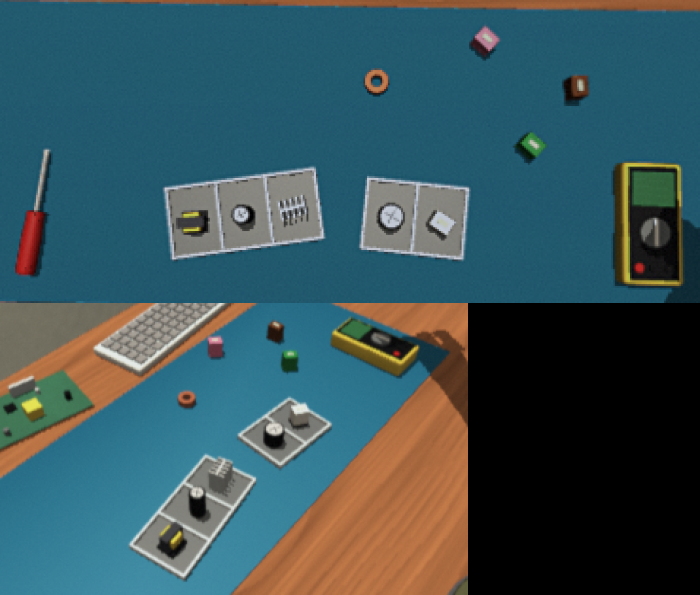

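All five parts stand upright in the right pockets. The choke, multimeter, screwdriver and look-alikes have not moved.

```bash
python3 -c "
from cell import env
print(env.sign_off())"
```

```text
the job is handed in; nothing more can be done
None
```

Both kits are made up and the job is handed in at about 32 s on the robot's clock; the final pictures show all five parts upright in their pockets and nothing else moved.

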